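# Start the last lag screw of the bench stop square

## Robot

A 6-joint arm with a two-finger parallel gripper is mounted at the origin on the work surface. World frame = base frame: x ahead of the robot, y to its left, z up, the work surface at z = 0. Lengths are in m, angles in rad, forces in N, time in s.
With the tool pointing down it reaches from about 0.375 to 0.925 m from the base axis. Payload 5.7 kg.
Tool frame: the origin (TCP) lies at the very end of the fingers, on their centre line; the grasp point (between the pads) lies 19 mm behind it (r.tcp_to_grasp is the z of the grasp point in the tool frame, in m); z points along the fingers, y is the line along which they close (so a half turn about z gives the same grasp; the last joint's range is limited). The gripper opens to 85 mm and grips with 20 to 120 N. Pads are 22 mm wide; open, the fingers measure 114 mm over their backs; the gripper's body (76 mm by 85 mm) begins 54 mm behind the grasp point. The pads swing forward as they close: fully open they stand 13 mm farther back than shut.
Start: joints at [1.189, 0.359, 1.51, -0, 1.272, -0.115], TCP at [0.158, 0.579, 0.231] pointing down, gripper open.
Joint ranges: [-2.97, 2.97], [-1.01, 2.36], [0.21, 2.38], [-0.96, 4.11], [0.2, 2.71], [-2.98, 2.98]. Speed limits (rad/s): [2.39, 2.39, 3.14, 3.14, 3.14, 3.14].

## Interface

Orientations are given as a rotation vector (axis times angle).
In Python, from bench import r gives the robot as it stands.
- The arm moves only by the tool send_path, called after "Emit:" by a JSON object that holds its "op" and its "data", one argument or row to a line. Schema: {"type":"object","properties":{"plan":{"type":"array","items":{"type":"array","prefixItems":[{"type":"array","items":{"type":"number"},"minItems":3,"maxItems":3},{"type":"array","items":{"type":"number"},"minItems":3,"maxItems":3}],"minItems":2,"maxItems":2},"minItems":1,"maxItems":20},"jaw":{"type":"number"},"clamp_n":{"type":"number"},"only":{"type":"string"},"quiet":{"type":"boolean"},"lines":{"type":"string"}},"required":["plan"],"additionalProperties":false}. plan is a list of rows, 1 to 20 of them, each written [[dx, dy, dz], [rx, ry, rz]]: dx, dy, dz in m, then a rotation vector rx, ry, rz in rad; each row is the pose to reach, as a shift and turn from the pose commanded when the call began, along the tool's axes at that moment; what a row does not reach only later rows make up. A row lasts 1/10 s, in which the tool goes at most 0.05 m and 0.15 rad, less where a joint would pass 70% of its speed; a pose out of reach is approached as far as the arm can. jaw is the finger opening in m, set as the call begins (left out keeps the last). The fingers move at their own pace and stop on an object; clamp_n is the grip in N (left out, the last holds). Time passes only in rows, so rows that do not move let the fingers close. The tool returns the time, the measured TCP pose, the force, the opening and the grip force at its end. only (a regular expression) keeps the lines of the reply that match it, lines (a string "A,B") keeps lines A to B, and quiet returns only ok. Input that does not fit is refused with a message, and nothing moves.
- r.read_state(): the state, without advancing time (a new reading comes with each control period).
- r.snapshot(name): name is "scene" or "top" or "wrist"; returns the picture (384x512x3 uint8, red, green, blue); there is no depth.
- r.camera_model(name): a dict with "fovy" (degrees; the focal length in pixels is half the picture's height over the tangent of half this angle, whatever the lens; pixels are square), "cx", "cy" (the principal point, pixels), "R" (3x3) and "t" (3): a world point X has camera coordinates R X + t. Camera axes: x right, y down, z forward; pixel columns grow to the right and rows downward; lengths in m; the calibration is good to about 2 mm. A picture is of the moment at which its call begins: read the wrist's pose just before it. camera_model takes no time and is no camera call; for the wrist camera it gives the pose at the moment of the call.
- r.sign_off(): hands the job in; it is judged then, once.
The state is a dict: "time": time; "q": joint angles; "dq": joint speeds; "tau": joint torques, N m; "eef_pos": TCP position; "ee_rot": TCP orientation; "ft_force": force on the tool from outside, world axes, zero at the start; "wrist_torque": the same for the moment, N m; "grip_width": finger opening in m; "grip_force": force on a finger pad.
Only numpy, scipy, OpenCV 4.12 (cv2) and the standard library are available. Lean on these libraries where they do the work, as an engineer would, in place of code of your own. Each camera call takes 0.05 s, during which the arm holds its last target. There are 200 camera calls.

## Task

Take the orange-handled socket driver from its rack and fit its socket right over the head of the lag screw that stands proud and leaning in the middle of the bench stop; before the first turn, bring the driver upright and centred on the pilot hole so that the screw stands square. Then, keeping a steady gentle push of about 10 N on it, never pushing hard, and turning only with the driver, screw it clockwise by at least 45 degrees to start the thread, and put the driver back upright, fully home in its rack well. Leave everything else on the bench alone.

Things in the scene. Friction and masses are not known exactly. Their poses are not given: they have to be found in the camera images.
- cleat: the bench stop: fixed pale wooden block, 90 x 170 x 45 mm (its own x, y, z), origin at the centre of its underside, z up. Two lag screws, 60 mm either side of the middle along y, are already driven (heads 11 mm high). The third, in the middle, is the one to start: square steel head 15 mm across flats and 9 mm tall, on a 10 mm shank, its flats parallel to the block's sides at the start.
- pilot (a point): mouth of the middle pilot hole, centred on the block's top, 45 mm above its underside; axes as the block's. The screw's head top stands 40 mm above it, and the screw leans by 5 to 6.5 degrees about it (head top 3.4 to 4.5 mm off the axis): which way is not reported, find the head by eye or feel. A sideways push of about 4 N at the head shifts the lean; it stays where it is left.
- screw_turn (a joint): turn of the middle lag screw, rad: 0 at the start, grows clockwise seen from above (screwing in). It resists turning with about 0.06 N m; pressed down it hardly gives (about 1 mm at 20 N).
- driver: the socket driver, loose, about 0.26 kg, 147 mm long; origin at the centre of its lower (socket) end, z up its axis. From below: steel socket 25 mm square outside, to 30 mm; 12 mm round shaft to 71 mm; orange square handle, 28 mm across flats, from 71 to 145 mm. Handle flats are parallel to its x and y. At the start it stands upright in the rack well, yaw within 0.1 rad of the rack's.
- driver_tip (a point): centre of the socket's open end, on the driver's axis (the driver's origin). The socket's recess is square, flats parallel to the handle's, 18 mm wide and 13 mm deep: it fits the screw head at any quarter turn, with 1.5 mm play a side and about 13 degrees of turning play either way
- rack: the fixed dark wooden driver rack, 100 x 100 x 50 mm, origin at the centre of its underside, with one square well in the middle of its top: 31 mm wide, 38 mm deep (its floor is 12 mm above the bench), sides parallel to the rack's x and y
- rack_hole0 (a point): centre of the well's mouth, at the rack's top, 50 mm above the bench
- sanding_block: bystander: loose cork sanding block, 75 x 40 x 26 mm
- turnscrew: bystander: loose ordinary screwdriver lying down (does not fit the lag screw)
- glue: bystander: white glue bottle with a red cap, 56 mm across, 140 mm tall, loose
- offcut: bystander: loose dark wood offcut, 60 x 36 x 20 mm
- pencil: bystander: loose red pencil, 170 mm long, 8 mm thick
Mind the look-alikes: they are no part of the job. There is more than one size of the driver; the job needs the largest. Leave any red look-alike of the rack alone.

How it is judged:
By the outcome, as a careful person would: the job done as asked, in the order asked, and still so for the second after the job is handed in, with the robot touching nothing.
It also fails if it takes over 72 s, if anything falls off the work surface, if the arm or the gripper's body presses on something with over 40 N, if the wrist force passes 120 N, or if a joint passes its speed limit or range.

## Working session

There is one attempt and no reset: what is moved stays moved. The work goes in short steps, Python scripts to look and compute and a tool call to move; the robot and the scene stay as the last step left them, time stands still between calls to the robot, and variables do not carry over. Pictures are saved under pics/ and viewed, at most 10 in all, crops included, and the job is handed in when it is done.

```bash
ls; mkdir -p pics
```

Run:
```python
from bench import r
import cv2,numpy as np
for n in ("scene","top"):
    im=r.snapshot(n); cv2.imwrite(f"pics/{n}0.png",im[:,:,::-1])
    m=r.camera_model(n); print(n,m)
s=r.read_state(); print(s["time"],s["eef_pos"],s["ee_rot"],s["ft_force"],s["grip_width"],r.tcp_to_grasp)
```

```text
pics
scene {'fovy': 42.61507983372102, 'cx': 251.55185261993094, 'cy': 186.94397263301082, 'R': array([[ 0.77350943,  0.63350781, -0.01873551],
       [ 0.41620246, -0.53003063, -0.73881192],
       [-0.47797351,  0.56368022, -0.67365119]]), 't': array([-0.41216074, -0.19689384,  1.59860239])}
top {'fovy': 55.7843884452088, 'cx': 258.3410059475887, 'cy': 191.06302886015783, 'R': array([[-0.01697811, -0.99934875, -0.03184043],
       [-0.99497575,  0.02002915, -0.09809229],
       [ 0.09866614,  0.03001503, -0.99466783]]), 't': array([0.01655157, 0.5427078 , 0.96224524])}
0.1 [0.1579399  0.57818282 0.23051852] [-4.17758786e-01 -3.11324317e+00  2.58973481e-03] [-0.52031686 -0.16054685  0.86731125] 0.08550976307230777 -0.0187
```

View pics/scene0.png

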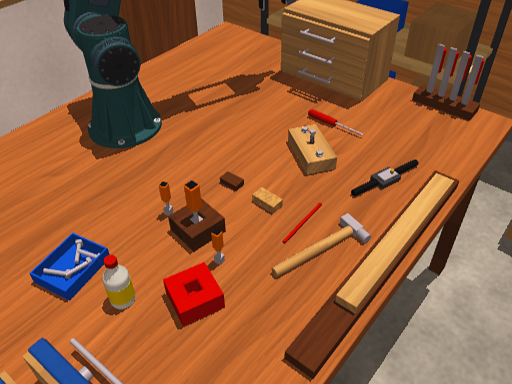

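View pics/top0.png

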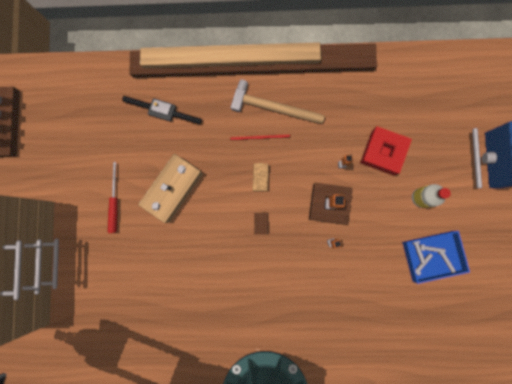

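Scene: our driver stands in the dark rack (scene ~(195,215), top ~(331,202)). The cleat with its leaning middle screw is at scene (312,148), top ~(170,188). The red rack and two smaller orange drivers are look-alikes.

Create h.py:
```python
from bench import r
import cv2,numpy as np
from scipy.spatial.transform import Rotation as Ro
def ray(m,px,z,h=384):
    f=h/2/np.tan(np.radians(m["fovy"])/2)
    d=m["R"].T@np.array([(px[0]-m["cx"])/f,(px[1]-m["cy"])/f,1]); o=-m["R"].T@m["t"]
    return o+d*(z-o[2])/d[2]
def proj(m,X,h=384):
    f=h/2/np.tan(np.radians(m["fovy"])/2); c=m["R"]@np.array(X)+m["t"]
    return c[:2]/c[2]*f+[m["cx"],m["cy"]]
def snap(n,name):
    m=r.camera_model(n); im=r.snapshot(n)[:,:,::-1].copy(); cv2.imwrite(f"pics/{name}.png",im); return m,im
def totool(dw,s=None):
    s=s or r.read_state(); return Ro.from_rotvec(s["ee_rot"]).inv().apply(dw)
```

Run:
```python
from h import *
m=r.camera_model("top"); im=cv2.imread("pics/top0.png"); hsv=cv2.cvtColor(im,cv2.COLOR_BGR2HSV)
def rect(mask,roi):
    k=np.zeros_like(mask);x0,y0,x1,y1=roi;k[y0:y1,x0:x1]=mask[y0:y1,x0:x1]
    c=max(cv2.findContours(k,0,2)[0],key=cv2.contourArea); return cv2.minAreaRect(c)
print("hsv cleat",hsv[195,160],hsv[215,158],"rack",hsv[190,318],hsv[218,320],"wood",hsv[190,230],"orange",hsv[201,339],hsv[197,336])
b=cv2.inRange(hsv,(0,0,0),(180,255,95))
q=rect(b,(300,172,362,234)); P=cv2.boxPoints(q); print("rack",q,[ray(m,p,.05).round(4) for p in P],ray(m,q[0],.05))
c=cv2.inRange(hsv,(12,60,140),(30,190,255))
q=rect(c,(125,145,212,230)); P=cv2.boxPoints(q); print("cleat",q,[ray(m,p,.045).round(4) for p in P],ray(m,q[0],.045))
cv2.imwrite("pics/t.png",np.hstack([cv2.resize(im[145:235,125:215],None,fx=4.4,fy=4.4),cv2.resize(im[160:250,295:385],None,fx=4.4,fy=4.4)]))
print("cab front",[ray(m,p,.0).round(3) for p in [(75,200),(75,300)]])
```

```text
hsv cleat [ 15 115 200] [ 15 115 213] rack [ 10 137  97] [ 11 144  92] wood [ 11 142 180] orange [30  6 46] [ 9 78 75]
rack ((329.8799133300781, 204.15065002441406), (38.393558502197266, 33.76782989501953), 7.594643592834473) [array([ 0.4658, -0.1254,  0.05  ]), array([ 0.5542, -0.1399,  0.05  ]), array([ 0.5386, -0.2395,  0.05  ]), array([ 0.4508, -0.2242,  0.05  ])] [ 0.502161   -0.18233861  0.05      ]
cleat ((162.05931091308594, 186.1087646484375), (48.32356262207031, 80.04593658447266), 31.13897132873535) [array([0.5031, 0.3781, 0.045 ]), array([0.6887, 0.2672, 0.045 ]), array([0.6169, 0.1535, 0.045 ]), array([0.4342, 0.265 , 0.045 ])] [0.55983022 0.26609239 0.045     ]
cab front [array([0.531, 0.529, 0.   ]), array([0.253, 0.519, 0.   ])]
```

View pics/t.png

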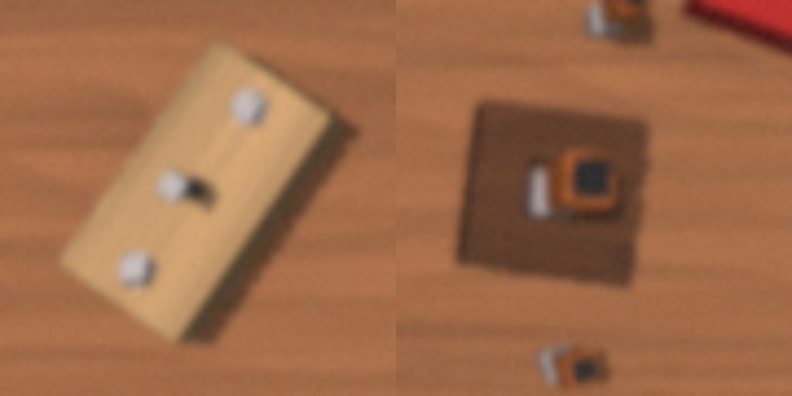

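Run:
```python
from h import *
m=r.camera_model("top")
g=lambda u,v,z,ox,oy:ray(m,(ox+u/4.4,oy+v/4.4),z)
R=[g(u-396,v,.05,295,160) for u,v in [(480,102),(648,125),(632,285),(460,262)]]
print("rack",np.round(R,4),np.mean(R,0)); 
for i in range(4): d=R[(i+1)%4]-R[i]; print(np.hypot(*d[:2]),np.degrees(np.arctan2(d[1],d[0])))
H=[(560,152),(616,152),(616,212),(558,212)]
H=[g(u-396,v,.157,295,160) for u,v in H]; print("handle",np.round(H,4),np.mean(H,0))
a,b,c=g(248,107,.056,125,145),g(136,268,.056,125,145),g(173,185,.085,125,145)
print("heads",a,b,"mid",(a+b)/2,np.hypot(*(a-b)[:2]),np.degrees(np.arctan2(*(a-b)[1::-1])),"mid head",c)
C=[g(u,v,.045,125,145) for u,v in [(217,42),(332,118),(180,342),(62,262)]]; print(np.mean(C,0))
ms=r.camera_model("scene")
print("cab", ray(ms,(283,60),0))
s=r.read_state(); Rt=Ro.from_rotvec(s["ee_rot"]).as_matrix(); print(Rt.round(3)); w=r.camera_model("wrist"); print("cam in tool",Rt.T@(-w["R"].T@w["t"]-s["eef_pos"]),(w["R"]@Rt).round(3),w["fovy"],w["cx"],w["cy"])
for t in [(.16,.42,.30),(.42,.22,.36)]: print(totool(np.array(t)-s["eef_pos"],s))
```

```text
rack [[ 0.5587 -0.1427  0.05  ]
 [ 0.5427 -0.2427  0.05  ]
 [ 0.4472 -0.2292  0.05  ]
 [ 0.4626 -0.1277  0.05  ]] [ 0.50280064 -0.18556179  0.05      ]
0.10127985633523093 -99.08910994123522
0.09643233012897079 171.96110877415882
0.1026759730811244 81.35231364369508
0.09720789010667898 -8.86842399716517
handle [[ 0.5183 -0.171   0.157 ]
 [ 0.5177 -0.2007  0.157 ]
 [ 0.4857 -0.1994  0.157 ]
 [ 0.4863 -0.1688  0.157 ]] [ 0.50201505 -0.18498235  0.157     ]
heads [0.60275727 0.21101281 0.056     ] [0.5058531  0.27880874 0.056     ] mid [0.55430519 0.24491077 0.056     ] 0.11826541075336366 -34.977342960130706 mid head [0.55252415 0.2481853  0.085     ]
[0.55358854 0.24443746 0.045     ]
cab [0.14279493 0.66857835 0.        ]
[[-0.965  0.264 -0.001]
 [ 0.264  0.965 -0.002]
 [ 0.    -0.002 -1.   ]]
cam in tool [ 0.0819825  -0.00052828 -0.14184858] [[-0.     1.     0.001]
 [-0.948  0.    -0.318]
 [-0.318 -0.001  0.948]] 62.01285376401148 250.31159777599086 195.70614606715722
[-0.04367335 -0.15216134 -0.06923358]
[-0.34718809 -0.27664433 -0.12909   ]
```

Emit:
{"op": "send_path", "data": {
  "plan": [
    [[-0.044, -0.152, -0.06], [0, 0, 0]],
    [[-0.044, -0.152, -0.06], [0, 0, 0]],
    [[-0.044, -0.152, -0.06], [0, 0, 0]],
    [[-0.044, -0.152, -0.06], [0, 0, 0]],
    [[-0.25, -0.18, 0], [0, 0, 0.2]],
    [[-0.25, -0.18, 0], [0, 0, 0.2]],
    [[-0.25, -0.18, 0], [0, 0, 0.2]],
    [[-0.25, -0.18, 0], [0, 0, 0.2]],
    [[-0.25, -0.18, 0], [0, 0, 0.2]],
    [[-0.47, -0.217, 0.03], [0, 0, 0.344]],
    [[-0.47, -0.217, 0.03], [0, 0, 0.344]],
    [[-0.47, -0.217, 0.03], [0, 0, 0.344]],
    [[-0.47, -0.217, 0.03], [0, 0, 0.344]],
    [[-0.47, -0.217, 0.03], [0, 0, 0.344]],
    [[-0.47, -0.217, 0.03], [0, 0, 0.344]],
    [[-0.47, -0.217, 0.03], [0, 0, 0.344]],
    [[-0.47, -0.217, 0.03], [0, 0, 0.344]]
  ],
  "jaw": 0.05
}}

```text
time: 1.8
eef_pos: [0.5528, 0.2462, 0.2012]
ee_rot: [-0.943, -2.995, 0.001]
ft_force: [-0.0, 0.3, 0.2]
grip_width: 0.0503
grip_force: 0.0
```

Run:
```python
from h import *
m,im=snap("wrist","w1"); s=r.read_state(); print(s["eef_pos"],s["ee_rot"],s["q"],s["ft_force"])
print(proj(m,(.554,.2447,.045)),proj(m,(.554,.2447,.085)))
```

```text
[0.55285865 0.2463043  0.20137558] [-9.42400201e-01 -2.99596896e+00  4.62209050e-04] [ 3.04858215e-01  3.94034266e-01  1.53387346e+00  2.92525148e-04
  1.21459161e+00 -6.56526425e-01] [-0.45507122  0.81832927  0.37279365]
[250.6863252  179.83574444] [250.66506303 192.54857805]
```

View pics/w1.png

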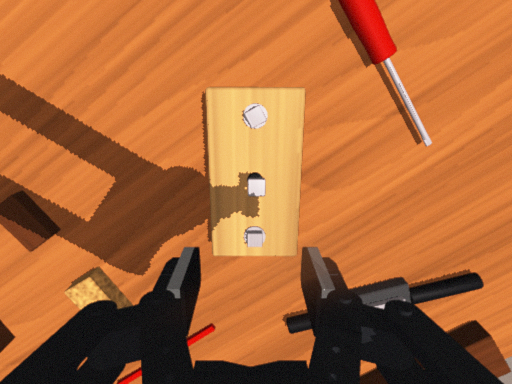

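Wrist view: the cleat is square to the image, with driven heads at (255,116) and (255,237) and the middle head at ~(257,186). I'll measure these finely.

Run:
```python
from h import *
m=r.camera_model("wrist"); im=cv2.imread("pics/w1.png"); hsv=cv2.cvtColor(im,cv2.COLOR_BGR2HSV)
print(im[170:202,244:270].max(2))
c=cv2.inRange(hsv,(12,60,120),(30,190,255)); k=np.zeros_like(c);k[80:265,200:312]=c[80:265,200:312]
k=cv2.morphologyEx(k,cv2.MORPH_CLOSE,np.ones((5,5)))
C=max(cv2.findContours(k,0,2)[0],key=cv2.contourArea); q=cv2.approxPolyDP(cv2.convexHull(C),6,True)[:,0]
P=np.array([ray(m,p,.045) for p in q]); print(q.tolist(),P.round(4).tolist(),P.mean(0))
cv2.imwrite("pics/w1c.png",cv2.resize(im[85:262,205:310],None,fx=5,fy=5,interpolation=cv2.INTER_NEAREST)[0:880,:][::1][:,:][60*0:590])
b=cv2.resize(im[165:210,235:280],None,fx=12,fy=12,interpolation=cv2.INTER_CUBIC)
a=cv2.resize(np.vstack([im[103:128,240:270],im[224:249,240:270]]),None,fx=8,fy=8,interpolation=cv2.INTER_CUBIC)
o=np.zeros((540,790,3),np.uint8);o[:540,:540]=b;o[:400,545:785]=a;cv2.imwrite("pics/w1c.png",o)
```

```text
[[247 247 248 246 246 244 241 243 243 245 245 246 246 246 246 246 246 245
  242 242 241 241 242 242 242 242]
 [249 247 241 220 246 245 241 245 247 249 248 250 250 249 249 248 246 245
  241 242 240 241 240 242 243 243]
 [249 244 189 190 247 241 210 240 188 149 145 141 155 187 237 250 249 246
  243 242 241 241 241 242 242 242]
 [189 184 146 153 182 169 111 128  73  41  28  37  45  76 135 201 249 248
  244 243 241 239 241 241 242 243]
 [144 144 139 143 133  83  35  27  28  32  31  28  23  36  47  95 193 248
  245 242 239 239 242 242 243 243]
 [139 143 145 134 104  37  21  37  36  35  38  39  35  36  38  40 108 217
  245 243 241 241 241 242 242 243]
 [143 143 144 127  59  22  29  34  36  44  36  38  45  36  36  46  64 120
  211 242 243 242 242 240 243 242]
 [144 140 139 105  37  41  49  53  50  54  55  44  58  54  57  64  70  73
  147 206 232 242 240 241 242 241]
 [139 139 131  79  59  87  92  89  89  87  88  89  86  89  91  90  88  87
  107 124 176 240 241 242 241 244]
 [143 140 129  78 120 179 175 179 174 179 174 180 179 178 182 179 179 182
  171 142 181 222 240 242 242 242]
 [142 140 
[... 1906 characters left out ...]
45 244 242
  239 237 241 240 239 240 240 241]
 [146 143 137 130 128 135 134 136 135 140 139 139 137 143 197 249 248 246
  243 242 240 239 240 240 242 240]
 [143 136 134 130 131 134 131 134 131 135 138 142 142 176 242 250 248 246
  243 241 240 239 240 240 240 239]
 [148 140 134 127 132 133 136 133 135 133 138 136 141 159 215 249 247 246
  242 241 239 241 240 240 240 241]
 [145 136 135 129 130 134 133 134 132 136 136 141 139 144 190 248 248 245
  243 240 242 239 240 241 242 240]]
[[311, 80], [311, 255], [300, 264], [201, 264], [200, 80]] [[0.5099, 0.3403, 0.045], [0.6575, 0.2499, 0.045], [0.66, 0.2347, 0.045], [0.5999, 0.1486, 0.045], [0.4541, 0.2604, 0.045]] [0.57627319 0.24676315 0.045     ]
```

View pics/w1c.png

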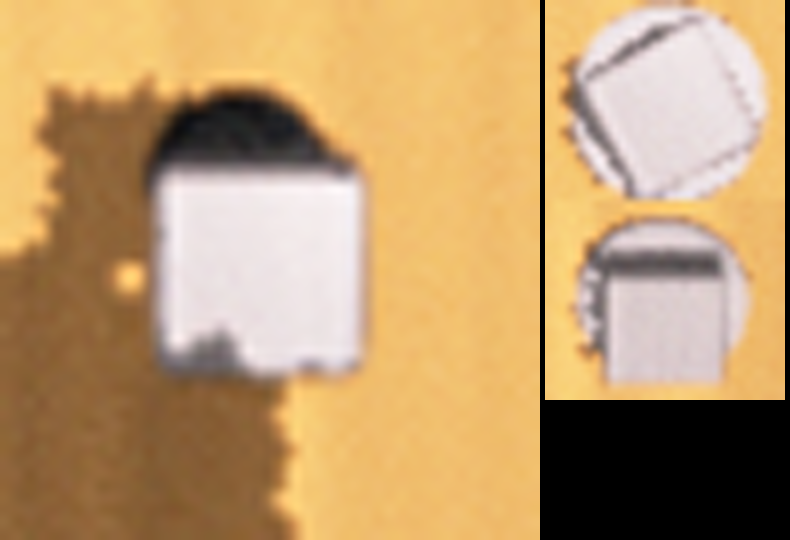

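Run:
```python
from h import *
m=r.camera_model("wrist"); s=r.read_state()
a,b,c=ray(m,(255.4,116.1),.056),ray(m,(254.6,239.8),.056),ray(m,(256.3,187.1),.085)
mid=(a+b)/2; print(a,b,mid,np.hypot(*(a-b)[:2]),np.degrees(np.arctan2(*(a-b)[1::-1])),c,c-mid,np.hypot(*(c-mid)[:2]))
for p in [(206.5,88),(305,88),(297.5,256),(213,256)]: print(p,ray(m,p,.045).round(4))
R=Ro.from_rotvec(s["ee_rot"]).as_matrix(); print(np.degrees(np.arctan2(R[1,0],R[0,0])),R[:,2])
e=R.T@(np.array([.5028,-.1856,.30])-s["eef_pos"]); print("to rack",e)
```

```text
[0.50653065 0.28307484 0.056     ] [0.60456051 0.21437447 0.056     ] [0.55554558 0.24872466 0.056     ] 0.11970628706930148 144.97681902221723 [0.55289433 0.25147549 0.085     ] [-0.00265124  0.00275083  0.029     ] 0.003820493379138196
(206.5, 88) [0.4626 0.261  0.045 ]
(305, 88) [0.5125 0.3324 0.045 ]
(297.5, 256) [0.6504 0.2376 0.045 ]
(213, 256) [0.5996 0.1648 0.045 ]
145.07741839104744 [-9.47150375e-04 -1.06220021e-05 -9.99999551e-01]
to rack [-0.2061314  -0.38284109 -0.09857237]
```

Emit:
{"op": "send_path", "data": {
  "plan": [
    [[-0.206, -0.383, -0.06], [0, 0, 1.117]],
    [[-0.206, -0.383, -0.06], [0, 0, 1.117]],
    [[-0.206, -0.383, -0.06], [0, 0, 1.117]],
    [[-0.206, -0.383, -0.06], [0, 0, 1.117]],
    [[-0.206, -0.383, -0.06], [0, 0, 1.117]],
    [[-0.206, -0.383, -0.06], [0, 0, 1.117]],
    [[-0.206, -0.383, -0.06], [0, 0, 1.117]],
    [[-0.206, -0.383, -0.06], [0, 0, 1.117]],
    [[-0.206, -0.383, -0.06], [0, 0, 1.117]],
    [[-0.206, -0.383, -0.06], [0, 0, 1.117]],
    [[-0.206, -0.383, -0.06], [0, 0, 1.117]],
    [[-0.206, -0.383, -0.06], [0, 0, 1.117]],
    [[-0.206, -0.383, -0.06], [0, 0, 1.117]],
    [[-0.206, -0.383, -0.06], [0, 0, 1.117]]
  ]
}}

```text
time: 3.25
eef_pos: [0.5034, -0.185, 0.2612]
ee_rot: [-2.386, -2.043, 0.0]
ft_force: [-0.1, -0.3, 0.3]
grip_width: 0.0498
grip_force: 0.0
```

Run:
```python
from h import *
m,im=snap("wrist","w2"); s=r.read_state()
print(proj(m,(.5028,-.1856,.05)),proj(m,(.5028,-.1856,.157)))
hsv=cv2.cvtColor(im,cv2.COLOR_BGR2HSV); k=cv2.inRange(hsv,(5,190,120),(18,255,255))
for c in cv2.findContours(k,0,2)[0]:
    if cv2.contourArea(c)>150: print(cv2.minAreaRect(c),cv2.contourArea(c))
```

```text
[250.21539582 164.99817744] [250.0380233  194.98818234]
((360.5000305175781, 191.50001525878906), (41.01219177246094, 25.455841064453125), 45.0) 777.0
((155.0930938720703, 189.41725158691406), (23.83405303955078, 38.78224182128906), 48.36646270751953) 727.5
((252.0, 186.0), (52.0, 36.0), 90.0) 1575.0
```

View pics/w2.png

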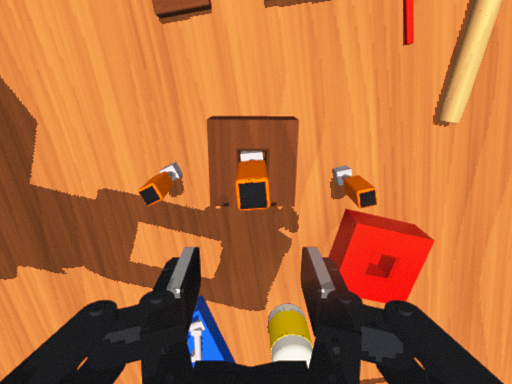

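Wrist view: the rack is square to the image, with top edges at columns 208–298. The handle top is centred at ~(253,195) and slightly yawed. The small drivers at (155,189) and (360,190) are clear of the fingers.

Run:
```python
from h import *
im=cv2.imread("pics/w2.png")
o=np.hstack([cv2.resize(im[145:215,230:280],None,fx=8,fy=8,interpolation=cv2.INTER_CUBIC),cv2.resize(im[110:215,200:305],None,fx=3.8,fy=560/105,interpolation=cv2.INTER_CUBIC)]); print(o.shape); cv2.imwrite("pics/w2c.png",o)
```

```text
(560, 799, 3)
```

View pics/w2c.png

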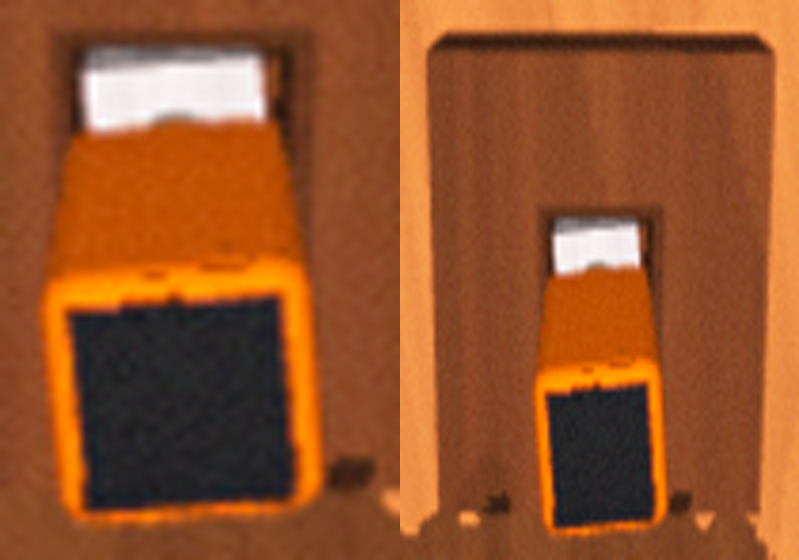

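Run:
```python
from h import *
m=r.camera_model("wrist"); s=r.read_state()
f=lambda u,v:(u/8-.44+230,v/8-.44+145)
H=np.array([ray(m,f(*p),.157) for p in [(45,280),(302,262),(322,503),(70,522)]]); print("handle",H.round(4),H.mean(0))
g=lambda u,v:((u-400)/3.8-.37+200,v/5.333-.4+110)
K=np.array([ray(m,g(*p),.05) for p in [(428,50),(773,50),(438,515),(757,515)]]); print("rack",K.round(4),K.mean(0))
print("well far edge", ray(m,g(601,213),.05))
R=Ro.from_rotvec(s["ee_rot"]).as_matrix(); e=s["eef_pos"]; yaw=np.degrees(np.arctan2(R[1,0],R[0,0])); print(e,yaw,R[:,2])
print("handle in tool",R.T@(H.mean(0)-e), [ (R.T@(h-e)).round(4) for h in H])
print("rackc tool",R.T@(K.mean(0)-e), "well edge tool",R.T@(ray(m,g(601,213),.05)-e))
```

```text
handle [[ 0.4931 -0.1712  0.157 ]
 [ 0.5188 -0.1733  0.157 ]
 [ 0.5173 -0.199   0.157 ]
 [ 0.4913 -0.1971  0.157 ]] [ 0.50511178 -0.18516343  0.157     ]
rack [[ 0.4646 -0.1285  0.05  ]
 [ 0.5614 -0.1437  0.05  ]
 [ 0.4479 -0.2275  0.05  ]
 [ 0.5457 -0.2428  0.05  ]] [ 0.50491108 -0.18561971  0.05      ]
well far edge [ 0.50811733 -0.16891468  0.05      ]
[ 0.50349562 -0.18520617  0.26122774] 81.10575543152896 [-3.18334607e-04  1.39113491e-04 -9.99999940e-01]
handle in tool [0.00028291 0.00162514 0.10422723] [array([ 0.0122, -0.0124,  0.1042]), array([0.0141, 0.0133, 0.1042]), array([-0.0116,  0.0158,  0.1042]), array([-0.0137, -0.0102,  0.1042])]
rackc tool [-2.08358347e-04  1.53335220e-03  2.11227221e-01] well edge tool [0.01679152 0.00211827 0.21122852]
```

Emit:
{"op": "send_path", "data": {
  "plan": [
    [[0, 0.0016, 0.05], [0, 0, -0.075]],
    [[0, 0.0016, 0.08], [0, 0, -0.075]],
    [[0, 0.0016, 0.11], [0, 0, -0.075]],
    [[0, 0.0016, 0.14], [0, 0, -0.075]],
    [[0, 0.0016, 0.163], [0, 0, -0.075]],
    [[0, 0.0016, 0.163], [0, 0, -0.075]],
    [[0, 0.0016, 0.163], [0, 0, -0.075]]
  ],
  "jaw": 0.05
}}

```text
time: 4.0
eef_pos: [0.5051, -0.1863, 0.0984]
ee_rot: [-2.309, -2.129, 0.0]
ft_force: [0.6, 0.5, 0.9]
grip_width: 0.0498
grip_force: 0.0
```

Emit:
{"op": "send_path", "data": {
  "plan": [
    [[0, 0, 0], [0, 0, 0]],
    [[0, 0, 0], [0, 0, 0]],
    [[0, 0, 0], [0, 0, 0]],
    [[0, 0, 0], [0, 0, 0]],
    [[0, 0, 0], [0, 0, 0]]
  ],
  "jaw": 0.01,
  "clamp_n": 70
}}

```text
time: 4.5
eef_pos: [0.5062, -0.1872, 0.0999]
ee_rot: [2.309, 2.126, 0.002]
ft_force: [-0.6, 0.1, 7.5]
grip_width: 0.027
grip_force: 64.2
```

Emit:
{"op": "send_path", "data": {
  "plan": [
    [[0, 0, -0.02], [0, 0, 0]],
    [[0, 0, -0.05], [0, 0, 0]],
    [[0, 0, -0.09], [0, 0, 0]],
    [[0, 0, -0.13], [0, 0, 0]],
    [[0, 0, -0.16], [0, 0, 0]],
    [[0, 0, -0.16], [0, 0, 0]]
  ]
}}

```text
time: 5.1
eef_pos: [0.5076, -0.188, 0.2634]
ee_rot: [2.304, 2.122, 0.005]
ft_force: [0.6, -0.1, -2.8]
grip_width: 0.027
grip_force: 65.1
```

Run:
```python
from h import *
s=r.read_state(); R=Ro.from_rotvec(s["ee_rot"]).as_matrix(); print(s["eef_pos"],R.round(4),s["ft_force"])
for t in [(.5555,.2487,.20)]: print(R.T@(np.array(t)-s["eef_pos"]))
yaw=np.degrees(np.arctan2(R[1,0],R[0,0]));print(yaw,np.radians(yaw-55))
```

```text
[ 0.50761363 -0.18798374  0.26335689] [[ 0.0819  0.9966  0.0084]
 [ 0.9966 -0.0819 -0.0045]
 [-0.0038  0.0087 -1.    ]] [ 0.63714423 -0.10963013 -2.7631535 ]
[0.43937469 0.0114123  0.06180234]
85.3006417703741 0.5288459643603517
```

Emit:
{"op": "send_path", "data": {
  "plan": [
    [[0.2, 0.007, 0], [0, 0, 0.25]],
    [[0.2, 0.007, 0], [0, 0, 0.25]],
    [[0.2, 0.007, 0], [0, 0, 0.25]],
    [[0.2, 0.007, 0], [0, 0, 0.25]],
    [[0.438, 0.0153, 0], [0, 0, 0.53]],
    [[0.438, 0.0153, 0], [0, 0, 0.53]],
    [[0.438, 0.0153, 0], [0, 0, 0.53]],
    [[0.438, 0.0153, 0], [0, 0, 0.53]],
    [[0.438, 0.0153, 0], [0, 0, 0.53]],
    [[0.438, 0.0153, 0.03], [0, 0, 0.53]],
    [[0.438, 0.0153, 0.058], [0, 0, 0.53]],
    [[0.438, 0.0153, 0.058], [0, 0, 0.53]],
    [[0.438, 0.0153, 0.058], [0, 0, 0.53]],
    [[0.438, 0.0153, 0.058], [0, 0, 0.53]],
    [[0.438, 0.0153, 0.058], [0, 0, 0.53]]
  ]
}}

```text
time: 6.6
eef_pos: [0.5573, 0.2485, 0.2019]
ee_rot: [2.788, 1.448, 0.004]
ft_force: [-0.3, -0.3, -2.5]
grip_width: 0.0273
grip_force: 64.4
```

Run:
```python
from h import *
m,im=snap("wrist","w3");s=r.read_state(); R=Ro.from_rotvec(s["ee_rot"]).as_matrix(); print(s["eef_pos"],R.round(4),s["ft_force"])
print(np.degrees(np.arctan2(R[1,0],R[0,0])))
cv2.imwrite("pics/w3c.png",cv2.resize(im[90:290,140:380],None,fx=3,fy=3,interpolation=cv2.INTER_CUBIC))
```

```text
[0.55717696 0.24853983 0.20183376] [[ 5.751e-01  8.181e-01  2.600e-03]
 [ 8.181e-01 -5.751e-01  8.000e-04]
 [ 2.100e-03  1.600e-03 -1.000e+00]] [-0.01870442 -0.51727008 -2.01612324]
54.89436250276925
```

View pics/w3c.png

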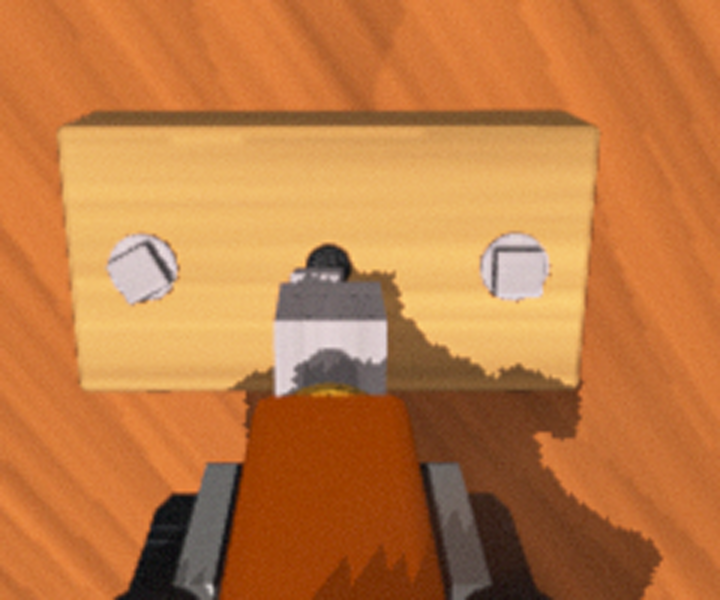

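The driver is in hand over the cleat. In the crop, the socket's lower front edge runs (281,282)–(384,282), and the head peeks out behind it at ~(320,272). Driven heads are at (141,272) and (521,275).

Run:
```python
from h import *
m=r.camera_model("wrist");s=r.read_state(); R=Ro.from_rotvec(s["ee_rot"]).as_matrix(); e=s["eef_pos"]
g=lambda u,v:(u/3-.33+140,v/3-.33+90)
T=lambda u,v,z:R.T@(ray(m,g(u,v),z)-e)
for z in (.112,.116): 
  a,b=T(281,282,z),T(384,282,z); print("edge",z,a.round(4),b.round(4),np.hypot(*(a-b)[:2]),"centre",((a+b)/2-[.0125,0,0]).round(4))
a,b=T(275,320,.144),T(387,320,.144); print("top edge",a.round(4),b.round(4))
l,rr=T(141.5,272,.056),T(521.5,275,.056); print("heads",l.round(4),rr.round(4),((l+rr)/2).round(4),np.hypot(*(l-rr)[:2]))
print("mid head left,right,top edges",T(292,272,.085).round(4),T(347,272,.085).round(4),T(320,267,.085).round(4))
C=[T(*p,.045) for p in [(60,127),(598,127),(578,390),(82,390)]];print(np.round(C,4),np.mean(C,0))
# w1 black disc
print("off in tool", R.T@np.array([-.0023,.003,0]))
```

```text
edge 0.112 [ 0.013  -0.0128  0.0898] [0.013  0.0131 0.0899] 0.025944907847864185 centre [0.0005 0.0002 0.0899]
edge 0.116 [ 0.0141 -0.0126  0.0858] [0.0141 0.0129 0.0859] 0.025497253241953077 centre [0.0016 0.0002 0.0859]
top edge [ 0.0137 -0.0125  0.0578] [0.0137 0.0122 0.0579]
heads [-0.0003 -0.0593  0.1457] [-0.0013  0.0592  0.1459] [-8.000e-04 -1.000e-04  1.458e-01] 0.118497508654876
mid head left,right,top edges [ 0.0079 -0.0112  0.1168] [0.0079 0.0042 0.1169] [ 0.0094 -0.0033  0.1168]
[[ 0.043  -0.0838  0.1568]
 [ 0.0429  0.082   0.1571]
 [-0.0448  0.083   0.1569]
 [-0.0447 -0.0843  0.1566]] [-0.0009038  -0.0007464   0.15683118]
off in tool [ 1.13157966e-03 -3.60687051e-03 -3.54673257e-06]
```

Emit:
{"op": "send_path", "data": {
  "plan": [
    [[-0.001, -0.0038, 0.01], [0, 0, 0]],
    [[-0.001, -0.0038, 0.022], [0, 0, 0]],
    [[-0.001, -0.0038, 0.027], [0, 0, 0]],
    [[-0.001, -0.0038, 0.03], [0, 0, 0]],
    [[-0.001, -0.0038, 0.032], [0, 0, 0]],
    [[-0.001, -0.0038, 0.034], [0, 0, 0]],
    [[-0.001, -0.0038, 0.034], [0, 0, 0]]
  ]
}}

```text
time: 7.35
eef_pos: [0.5524, 0.25, 0.1661]
ee_rot: [-2.787, -1.449, 0.001]
ft_force: [-0.8, 0.3, -1.8]
grip_width: 0.0273
grip_force: 64.7
```

Emit:
{"op": "send_path", "data": {
  "plan": [
    [[0, 0, 0.002], [0, 0, 0]],
    [[0, 0, 0.004], [0, 0, 0]],
    [[0, 0, 0.006], [0, 0, 0]],
    [[0, 0, 0.006], [0, 0, 0]]
  ]
}}

```text
time: 7.75
eef_pos: [0.5526, 0.25, 0.1604]
ee_rot: [2.787, 1.449, 0.0]
ft_force: [-0.8, 0.3, -1.1]
grip_width: 0.0273
grip_force: 64.9
```

Emit:
{"op": "send_path", "data": {
  "plan": [
    [[0, 0, 0.001], [0, 0, 0]],
    [[0, 0, 0.001], [0, 0, 0]],
    [[0, 0, 0.001], [0, 0, 0]]
  ]
}}

```text
time: 8.05
eef_pos: [0.5527, 0.2501, 0.1602]
ee_rot: [2.787, 1.449, 0.001]
ft_force: [-1.2, -0.8, 5.2]
grip_width: 0.0273
grip_force: 65.7
```

Emit:
{"op": "send_path", "data": {
  "plan": [
    [[0, 0, 0.001], [0, 0, 0]],
    [[0, 0, 0.001], [0, 0, 0]],
    [[0, 0, 0.001], [0, 0, 0]]
  ]
}}

```text
time: 8.35
eef_pos: [0.553, 0.2502, 0.16]
ee_rot: [2.787, 1.449, 0.003]
ft_force: [-2.6, -1.0, 10.7]
grip_width: 0.0273
grip_force: 66.6
```

Run:
```python
from h import *
m,im=snap("wrist","w4")
cv2.imwrite("pics/w4c.png",cv2.resize(im[90:290,140:380],None,fx=3,fy=3,interpolation=cv2.INTER_CUBIC))
```

```text
(no output)
```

View pics/w4c.png

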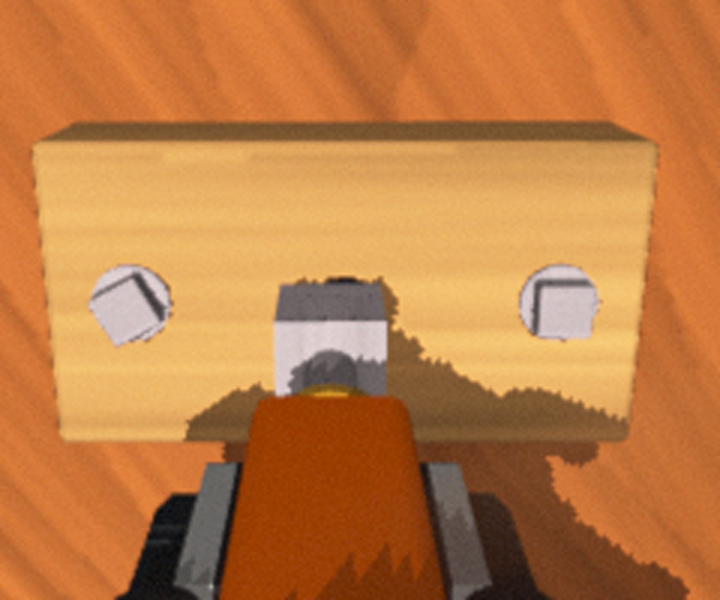

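Emit:
{"op": "send_path", "data": {
  "plan": [
    [[0, 0, -0.001], [0, 0, 0]],
    [[0, 0, -0.001], [0, 0, 0]]
  ]
}}

```text
time: 8.6
eef_pos: [0.5528, 0.2502, 0.1601]
ee_rot: [2.787, 1.449, 0.002]
ft_force: [0.0, -0.8, 7.3]
grip_width: 0.0274
grip_force: 65.7
```

```bash
python3 - <<'E'
from h import *
s=r.read_state(); R=Ro.from_rotvec(s["ee_rot"]).as_matrix(); e=s["eef_pos"]; m=r.camera_model("wrist")
g=lambda u,v:(u/3-.33+140,v/3-.33+90)
T=lambda u,v,z:R.T@(ray(m,g(u,v),z)-e)
a,b=T(281,284,.072),T(385,284,.072); print("sock",a.round(4),b.round(4),((a+b)/2-[.0125,0,0]).round(4))
l,q=T(125.5,311,.056),T(566.5,311,.056); print("heads",l.round(4),q.round(4),((l+q)/2).round(4),np.hypot(*(l-q)[:2]))
C=[T(*p,.045) for p in [(33,143),(657,145),(630,440),(60,440)]];print(np.round(C,4),np.mean(C,0))
print(e,R.round(4))
E
```

```text
sock [ 0.013  -0.0127  0.0881] [0.013  0.0133 0.0881] [0.0005 0.0003 0.0881]
heads [ 0.0007 -0.0557  0.104 ] [0.0006 0.0634 0.1041] [0.0006 0.0039 0.1041] 0.11911099700623583
[[ 0.0442 -0.0796  0.1151]
 [ 0.0436  0.0868  0.1152]
 [-0.0431  0.0881  0.1151]
 [-0.043  -0.0803  0.115 ]] [0.00040808 0.0037524  0.11507458]
[0.55278796 0.25017188 0.16007167] [[ 5.745e-01  8.185e-01  1.000e-03]
 [ 8.185e-01 -5.745e-01  3.000e-04]
 [ 9.000e-04  7.000e-04 -1.000e+00]]
```

Emit:
{"op": "send_path", "data": {
  "plan": [
    [[0, 0.001, -0.0012], [0, 0, 0]],
    [[0, 0.002, -0.0012], [0, 0, 0]],
    [[0, 0.003, -0.0012], [0, 0, 0]],
    [[0, 0.004, -0.0012], [0, 0, 0]],
    [[0, 0.005, -0.0012], [0, 0, 0]],
    [[0, 0.0055, -0.0012], [0, 0, 0]],
    [[0, 0.0055, -0.0012], [0, 0, 0]]
  ]
}}

```text
time: 9.3
eef_pos: [0.5566, 0.247, 0.1602]
ee_rot: [-2.787, -1.449, 0.001]
ft_force: [-3.2, 2.9, 1.7]
grip_width: 0.0271
grip_force: 65.1
```

Emit:
{"op": "send_path", "data": {
  "plan": [
    [[0, 0.0004, 0], [0, 0, 0]],
    [[-0.001, 0.0004, 0], [0, 0, 0]],
    [[-0.0018, 0.0004, 0], [0, 0, 0]],
    [[-0.0018, 0.0004, 0], [0, 0, 0]]
  ]
}}

```text
time: 9.7
eef_pos: [0.5564, 0.2453, 0.1603]
ee_rot: [-2.787, -1.449, -0.001]
ft_force: [-2.1, 4.2, -1.5]
grip_width: 0.0276
grip_force: 64.8
```

Run:
```python
from h import *
m,im=snap("wrist","w5");cv2.imwrite("pics/w5c.png",cv2.resize(im[90:290,140:380],None,fx=3,fy=3,interpolation=cv2.INTER_CUBIC))
```

View pics/w5c.png

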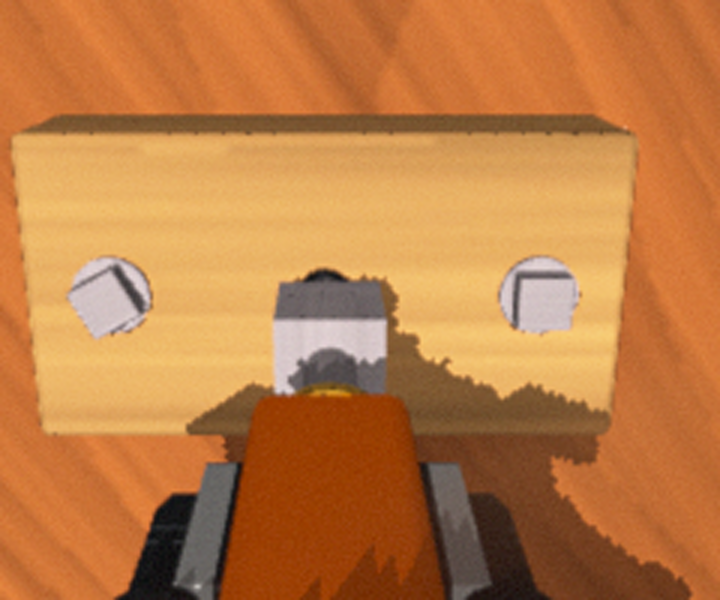

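Run:
```python
from h import *
s=r.read_state(); R=Ro.from_rotvec(s["ee_rot"]).as_matrix(); e=s["eef_pos"]; m=r.camera_model("wrist")
g=lambda u,v:(u/3-.33+140,v/3-.33+90)
T=lambda u,v,z:R.T@(ray(m,g(u,v),z)-e)
a,b=T(278,283,.072),T(385,283,.072); print("sock",((a+b)/2-[.0125,0,0]).round(4))
l,q=T(104,304,.056),T(545,303.5,.056); print("heads",((l+q)/2).round(4))
C=[T(*p,.045) for p in [(12,133),(637,135),(610,435),(43,433)]];print(np.mean(C,0))
print(R.T@(np.array([.55279,.25017,.16])-e))
```

```text
sock [ 0.0007 -0.0001  0.0883]
heads [ 0.0026 -0.002   0.1043]
[ 0.00260102 -0.00173171  0.11531759]
[ 0.00189733 -0.00578779  0.00031684]
```

Emit:
{"op": "send_path", "data": {
  "plan": [
    [[0.001, -0.001, 0], [0, 0, 0]],
    [[0.0019, -0.0018, 0], [0, 0, 0]],
    [[0.0019, -0.0018, 0], [0, 0, 0]],
    [[0.0019, -0.0018, 0.001], [0, 0, 0]],
    [[0.0019, -0.0018, 0.001], [0, 0, 0]],
    [[0.0019, -0.0018, 0.001], [0, 0, 0]]
  ]
}}

```text
time: 10.35
eef_pos: [0.5564, 0.2473, 0.16]
ee_rot: [2.786, 1.449, 0.001]
ft_force: [-0.5, -1.3, 1.3]
grip_width: 0.027
grip_force: 65.5
```

Emit:
{"op": "send_path", "data": {
  "plan": [
    [[0.0003, -0.0006, 0.0006], [0, 0, 0]],
    [[0.0003, -0.0006, 0.0013], [0, 0, 0]],
    [[0.0003, -0.0006, 0.0013], [0, 0, 0]],
    [[0.0003, -0.0006, 0.0013], [0, 0, 0]]
  ]
}}

```text
time: 10.75
eef_pos: [0.5566, 0.2478, 0.1598]
ee_rot: [2.785, 1.449, 0.003]
ft_force: [-1.4, -3.3, 11.3]
grip_width: 0.0272
grip_force: 66.6
```

Run:
```python
from h import *
m,im=snap("wrist","w6");s=r.read_state(); R=Ro.from_rotvec(s["ee_rot"]).as_matrix();print(R.round(4),s["wrist_torque"])
cv2.imwrite("pics/w6c.png",cv2.resize(im[90:290,140:380],None,fx=3,fy=3,interpolation=cv2.INTER_CUBIC))
```

```text
[[ 5.743e-01  8.187e-01  2.400e-03]
 [ 8.187e-01 -5.743e-01 -1.000e-03]
 [ 6.000e-04  2.500e-03 -1.000e+00]] [-0.95085178  0.27864454 -0.00448816]
```

View pics/w6c.png

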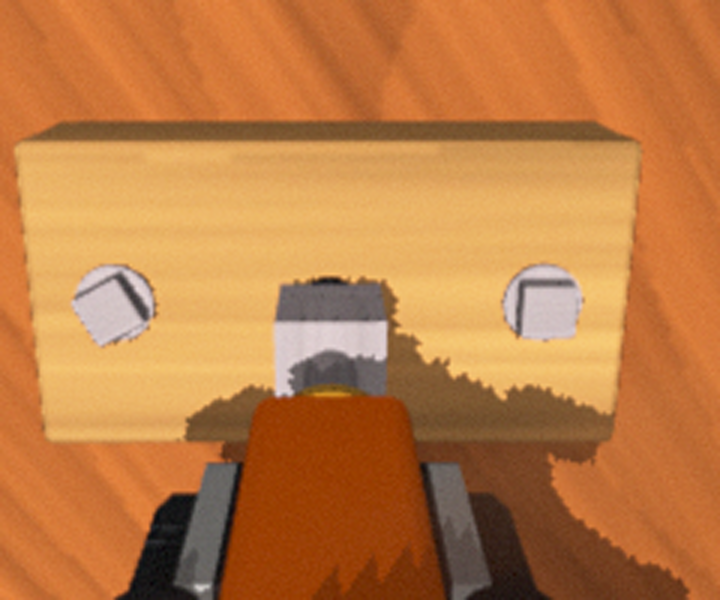

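Emit:
{"op": "send_path", "data": {
  "plan": [
    [[0, -0.0004, -0.0007], [0, 0, 0]],
    [[0, -0.0004, -0.0007], [0, 0, 0]],
    [[0, -0.0004, -0.0007], [0, 0, 0]]
  ]
}}

```text
time: 11.1
eef_pos: [0.5563, 0.2479, 0.1599]
ee_rot: [2.786, 1.448, 0.003]
ft_force: [1.0, -3.4, 6.8]
grip_width: 0.0271
grip_force: 65.9
```

Emit:
{"op": "send_path", "data": {
  "plan": [
    [[0, 0, 0], [0, 0, 0.06]],
    [[0, 0, 0], [0, 0, 0.12]],
    [[0, 0, 0], [0, 0, 0.18]],
    [[0, 0, 0], [0, 0, 0.24]],
    [[0, 0, 0], [0, 0, 0.3]],
    [[0, 0, 0], [0, 0, 0.36]],
    [[0, 0, 0], [0, 0, 0.36]]
  ]
}}

```text
time: 11.8
eef_pos: [0.5561, 0.2485, 0.1598]
ee_rot: [3.002, 0.924, 0.003]
ft_force: [-0.1, -2.2, 6.9]
grip_width: 0.027
grip_force: 66.1
```

```bash
python3 -c "
from h import *
s=r.read_state();print(s['wrist_torque'],s['q'])"
```

```text
[-0.64926186  0.03839741  0.04173268] [ 3.07340975e-01  4.40344402e-01  1.57209600e+00 -7.00349357e-04
  1.12734409e+00  1.28109315e+00]
```

Emit:
{"op": "send_path", "data": {
  "plan": [
    [[0, 0, 0], [0, 0, 0.06]],
    [[0, 0, 0], [0, 0, 0.12]],
    [[0, 0, 0], [0, 0, 0.18]],
    [[0, 0, 0], [0, 0, 0.24]],
    [[0, 0, 0], [0, 0, 0.3]],
    [[0, 0, 0], [0, 0, 0.36]],
    [[0, 0, 0], [0, 0, 0.42]],
    [[0, 0, 0], [0, 0, 0.48]],
    [[0, 0, 0], [0, 0, 0.48]]
  ]
}}

```text
time: 12.7
eef_pos: [0.5556, 0.2487, 0.1598]
ee_rot: [-3.136, -0.184, -0.002]
ft_force: [-1.1, -2.5, 7.9]
grip_width: 0.0272
grip_force: 66.2
```

```bash
python3 -c "
from h import *
s=r.read_state();print(s['wrist_torque'],s['q'][5])"
```

```text
[-0.50616454  0.32255329  0.05133183] 1.7611057047139524
```

Emit:
{"op": "send_path", "data": {
  "plan": [
    [[0.0004, 0.0006, 0], [0, 0, 0.06]],
    [[0.0004, 0.0006, 0], [0, 0, 0.12]],
    [[0.0004, 0.0006, 0], [0, 0, 0.18]],
    [[0.0004, 0.0006, 0], [0, 0, 0.24]],
    [[0.0004, 0.0006, 0], [0, 0, 0.3]],
    [[0.0004, 0.0006, 0], [0, 0, 0.36]],
    [[0.0004, 0.0006, 0], [0, 0, 0.42]],
    [[0.0004, 0.0006, 0], [0, 0, 0.48]],
    [[0.0004, 0.0006, 0], [0, 0, 0.54]],
    [[0.0004, 0.0006, 0], [0, 0, 0.54]]
  ]
}}

```text
time: 13.7
eef_pos: [0.5555, 0.2489, 0.1598]
ee_rot: [-3.07, 0.659, 0.0]
ft_force: [-2.2, 0.1, 8.2]
grip_width: 0.0275
grip_force: 66.2
```

```bash
python3 -c "
from h import *
s=r.read_state();print(s['wrist_torque'],s['q'][5])"
```

```text
[0.08495076 0.74027294 0.04256249] 2.300013900356168
```

Emit:
{"op": "send_path", "data": {
  "plan": [
    [[0, 0, -0.001], [0, 0, -0.05]],
    [[0, 0, -0.0015], [0, 0, -0.12]],
    [[0, 0, -0.0015], [0, 0, -0.12]],
    [[0, 0, -0.0015], [0, 0, -0.12]]
  ]
}}

```text
time: 14.1
eef_pos: [0.5553, 0.2484, 0.1601]
ee_rot: [-3.105, 0.474, 0.001]
ft_force: [-0.9, 1.1, 0.0]
grip_width: 0.0272
grip_force: 65.0
```

Emit:
{"op": "send_path", "data": {
  "plan": [
    [[0, 0, -0.006], [0, 0, 0]],
    [[0, 0, -0.012], [0, 0, 0]],
    [[0, 0, -0.02], [0, 0, 0]],
    [[0, 0, -0.06], [0, 0, 0]],
    [[0, 0, -0.1], [0, 0, 0]],
    [[0, 0, -0.1], [0, 0, 0]]
  ]
}}

```text
time: 14.7
eef_pos: [0.5596, 0.249, 0.2674]
ee_rot: [-3.101, 0.471, -0.017]
ft_force: [1.2, -0.6, -1.6]
grip_width: 0.027
grip_force: 64.9
```

Run:
```python
from h import *
m,im=snap("wrist","w7"); s=r.read_state(); R=Ro.from_rotvec(s["ee_rot"]).as_matrix();print(s["eef_pos"],R.round(4),np.degrees(np.arctan2(R[1,0],R[0,0])))
cr=im[150:320,110:400]; cv2.imwrite("pics/w7c.png",cv2.resize(im[60:260,120:386],None,fx=3,fy=3,interpolation=cv2.INTER_CUBIC))
```

```text
[0.55805383 0.24849814 0.26450831] [[ 0.9549 -0.297   0.0075]
 [-0.297  -0.9549  0.0018]
 [ 0.0066 -0.004  -1.    ]] -17.277370199514156
```

View pics/w7c.png

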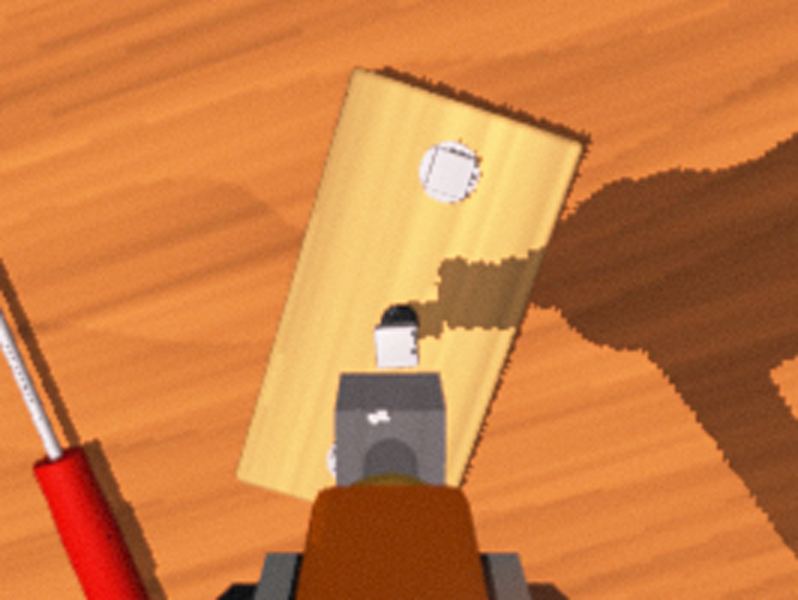

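Run:
```python
from h import *
m=r.camera_model("wrist"); s=r.read_state()
im=cv2.imread("pics/w7.png"); g=lambda u,v:(u/3-.33+120,v/3-.33+60)
h=ray(m,g(450,172),.056); a=np.radians(-35); p=h-.06*np.array([np.cos(a),np.sin(a),0])
c=ray(m,g(398,347),.085); print(p,c,c-p)
# cleat edges check: left edge and right edge midline
A,B=ray(m,g(355,70),.045),ray(m,g(237,478),.045); d=(B-A)[:2]; print(np.degrees(np.arctan2(d[1],d[0])),np.hypot(*d)); C=ray(m,g(583,145),.045); print("corner-based centre",(B+C)/2)
R=Ro.from_rotvec(s["ee_rot"]).as_matrix();print(s["eef_pos"],R[:,2],s["q"])
```

```text
[0.55435815 0.24718457 0.056     ] [0.55477214 0.24730577 0.085     ] [0.00041399 0.0001212  0.029     ]
145.03929439065968 0.16461237985633587
corner-based centre [0.55448783 0.24635015 0.045     ]
[0.55805383 0.24849814 0.26450831] [ 0.0074672   0.00183091 -0.99997044] [ 3.06215470e-01  3.43457719e-01  1.44882393e+00 -5.18827749e-04
  1.34163920e+00  2.17866165e+00]
```

The screw stands within 0.5 mm of square and has turned about 70°. Its flats are now nearly square to the image, while the block is tilted 16°. Next, back to the rack.

Emit:
{"op": "send_path", "data": {
  "plan": [
    [[0.079, 0.4315, 0], [0, 0, -0.145]],
    [[0.079, 0.4315, 0], [0, 0, -0.145]],
    [[0.079, 0.4315, 0], [0, 0, -0.145]],
    [[0.079, 0.4315, 0], [0, 0, -0.145]],
    [[0.079, 0.4315, 0], [0, 0, -0.145]],
    [[0.079, 0.4315, 0], [0, 0, -0.145]],
    [[0.079, 0.4315, 0], [0, 0, -0.145]],
    [[0.079, 0.4315, 0], [0, 0, -0.145]],
    [[0.079, 0.4315, 0], [0, 0, -0.145]],
    [[0.079, 0.4315, 0.02], [0, 0, -0.145]],
    [[0.079, 0.4315, 0.04], [0, 0, -0.145]],
    [[0.079, 0.4315, 0.06], [0, 0, -0.145]],
    [[0.079, 0.4315, 0.06], [0, 0, -0.145]],
    [[0.079, 0.4315, 0.06], [0, 0, -0.145]],
    [[0.079, 0.4315, 0.06], [0, 0, -0.145]]
  ]
}}

```text
time: 16.25
eef_pos: [0.5036, -0.1877, 0.2012]
ee_rot: [3.131, -0.245, 0.001]
ft_force: [0.1, -0.0, -2.8]
grip_width: 0.0276
grip_force: 65.3
```

Run:
```python
from h import *
m,im=snap("wrist","w8"); s=r.read_state(); R=Ro.from_rotvec(s["ee_rot"]).as_matrix();print(s["eef_pos"],R.round(4),np.degrees(np.arctan2(R[1,0],R[0,0])))
cv2.imwrite("pics/w8c.png",cv2.resize(im[90:290,140:380],None,fx=3,fy=3,interpolation=cv2.INTER_CUBIC))
hsv=cv2.cvtColor(im,cv2.COLOR_BGR2HSV)
# numeric: row/col profiles of rack edges
print("corner rack proj",[proj(m,(.5049+dx,-.1856+dy,.05)).round(1).tolist() for dx,dy in [(0,0)]], (np.degrees(np.arctan2(R[1,0],R[0,0]))))
for v in (130,150,250): print(v,im[v,180:330:3,2].tolist())
for u in (215,285): print(u,im[90:290:4,u,2].tolist())
```

```text
[ 0.50377746 -0.18774209  0.20142768] [[ 9.879e-01 -1.553e-01  1.400e-03]
 [-1.553e-01 -9.879e-01 -1.000e-03]
 [ 1.500e-03  7.000e-04 -1.000e+00]] -8.933661153591782
corner rack proj [[247.2, 178.1]] -8.933661153591782
130 [249, 248, 248, 248, 223, 162, 163, 165, 166, 163, 162, 163, 163, 162, 160, 155, 152, 151, 144, 145, 146, 148, 144, 149, 139, 147, 143, 141, 142, 146, 144, 145, 145, 147, 144, 142, 144, 143, 141, 147, 145, 140, 236, 243, 242, 241, 241, 242, 240, 240]
150 [238, 239, 238, 238, 235, 141, 143, 140, 144, 138, 143, 145, 147, 146, 142, 149, 148, 149, 148, 150, 150, 149, 151, 151, 149, 152, 151, 150, 149, 152, 153, 151, 150, 154, 150, 148, 151, 152, 153, 148, 147, 134, 134, 138, 135, 138, 137, 136, 144, 143]
250 [240, 242, 242, 243, 243, 243, 241, 241, 241, 155, 104, 108, 105, 54, 148, 152, 151, 155, 152, 155, 157, 154, 150, 154, 158, 153, 151, 157, 158, 151, 156, 156, 150, 152, 44, 112, 105, 113, 122, 136, 132, 136, 138, 139, 139, 142, 145, 145, 146, 185]
215 [234, 246, 243, 247, 242, 246, 243, 250, 50, 166, 160, 153, 145, 144, 150, 141, 156, 152, 153, 148, 151, 165, 155, 145, 148, 147, 148, 154, 149, 150, 137, 142, 144, 137, 224, 243, 242, 228, 232, 105, 106, 103, 99, 73, 28, 26, 77, 118, 147, 152]
285 [248, 248, 246, 234, 238, 239, 243, 243, 46, 145, 142, 142, 147, 145, 144, 148, 153, 153, 146, 64, 76, 75, 74, 75, 79, 74, 74, 139, 139, 140, 125, 138, 138, 135, 217, 236, 234, 239, 136, 106, 112, 110, 87, 65, 61, 63, 105, 132, 143, 150]
```

Run:
```python
from h import *
im=cv2.imread("pics/w8.png"); m=r.camera_model("wrist"); s=r.read_state(); R=Ro.from_rotvec(s["ee_rot"]).as_matrix(); e=s["eef_pos"]
T=lambda u,v,z:(R.T@(ray(m,(u,v),z)-e)).round(4)
for v in (126,130,134,138):
    w=im[v,:,2].astype(int); print(v,w[188:200].tolist(),w[296:312].tolist())
for u in (210,215,285,290): 
    w=im[:,u,2].astype(int); print(u,w[116:130].tolist(),w[216:230].tolist())
print("well/socket rows, col 251:",im[150:240:1,251].max(1).tolist())
for v in (170,180,188,192,196,205): print(v,im[v,224:280].max(1).tolist())
```

```text
126 [246, 246, 246, 245, 217, 167, 167, 167, 166, 167, 167, 167] [141, 143, 145, 147, 145, 141, 142, 148, 145, 147, 148, 195, 250, 248, 247, 248]
130 [248, 248, 249, 246, 223, 170, 162, 162, 165, 168, 163, 159] [145, 147, 144, 149, 145, 147, 144, 140, 137, 171, 236, 238, 243, 243, 241, 241]
134 [242, 241, 242, 244, 232, 167, 159, 167, 167, 165, 164, 162] [146, 151, 144, 152, 143, 152, 140, 136, 136, 177, 242, 243, 242, 240, 241, 240]
138 [239, 238, 239, 239, 234, 173, 161, 164, 166, 164, 161, 163] [146, 144, 144, 144, 140, 140, 137, 136, 136, 135, 178, 244, 242, 240, 242, 242]
210 [244, 245, 249, 205, 101, 54, 52, 58, 107, 154, 163, 163, 161, 160] [153, 147, 146, 137, 136, 136, 138, 137, 136, 145, 218, 244, 246, 244]
215 [244, 246, 250, 172, 71, 49, 50, 59, 105, 160, 166, 166, 162, 157] [149, 150, 144, 138, 130, 133, 137, 139, 135, 145, 224, 245, 246, 246]
285 [241, 241, 243, 222, 120, 58, 46, 54, 77, 133, 145, 141, 142, 146] [150, 146, 138, 139, 130, 137, 135, 136, 136, 148, 217, 243, 242, 238]
290 [241, 241, 243, 171, 78, 52, 48, 55, 76, 131, 142, 139, 141, 143] [127, 132, 130, 131
[... 1444 characters left out ...]
3, 108, 113, 110, 112, 111, 108, 106, 106, 107, 109, 112, 113, 110, 114, 105, 90, 97, 136, 136, 136, 133, 124, 79, 74, 73, 75, 70]
196 [153, 152, 147, 150, 146, 127, 129, 137, 135, 142, 160, 165, 157, 158, 158, 158, 156, 162, 165, 170, 164, 170, 160, 148, 152, 155, 149, 147, 143, 124, 120, 119, 118, 115, 121, 111, 112, 112, 116, 118, 118, 117, 117, 115, 127, 149, 152, 153, 152, 153, 154, 149, 150, 154, 155, 149]
205 [141, 144, 144, 141, 144, 142, 142, 142, 145, 141, 141, 141, 144, 142, 141, 139, 138, 140, 149, 146, 145, 140, 143, 151, 145, 144, 141, 143, 149, 146, 142, 140, 138, 141, 140, 138, 135, 140, 138, 141, 142, 144, 142, 142, 144, 142, 139, 139, 143, 143, 143, 142, 143, 142, 143, 140]
```

Run:
```python
from h import *
m=r.camera_model("wrist"); s=r.read_state(); R=Ro.from_rotvec(s["ee_rot"]).as_matrix(); e=s["eef_pos"]
T=lambda u,v,z:(R.T@(ray(m,(u,v),z)-e)).round(4)
l,q=T(192.4,130,.05),T(305.3,130,.05); print("rack L,R",l,q,(l+q)/2,"far",T(249,124.3,.05),"near",T(249,225.5,.05))
print("well far",T(249,159.5,.05),"left",T(228,170,.05))
a,b=T(232.2,184,.113),T(267,184,.113); print("socket",a,b,(a+b)/2,"edge x",T(249.6,182.7,.113))
```

```text
rack L,R [ 0.0459 -0.0518  0.1515] [0.0459 0.0505 0.1515] [ 0.0459  -0.00065  0.1515 ] far [ 0.051  -0.0005  0.1515] near [-0.0483 -0.0007  0.1514]
well far [ 0.0188 -0.0006  0.1515] left [ 0.0087 -0.0204  0.1514]
socket [ 0.0136 -0.013   0.0884] [0.0136 0.0132 0.0885] [0.0136  0.0001  0.08845] edge x [0.0146 0.0001 0.0885]
```

Emit:
{"op": "send_path", "data": {
  "plan": [
    [[0, -0.0006, 0.03], [0, 0, 0]],
    [[0, -0.0006, 0.05], [0, 0, 0]],
    [[0, -0.0006, 0.06], [0, 0, 0]],
    [[0, -0.0006, 0.066], [0, 0, 0]],
    [[0, -0.0006, 0.07], [0, 0, 0]],
    [[0, -0.0006, 0.074], [0, 0, 0]],
    [[0, -0.0006, 0.074], [0, 0, 0]]
  ]
}}

```text
time: 17.0
eef_pos: [0.5034, -0.1871, 0.1266]
ee_rot: [3.132, -0.245, 0.001]
ft_force: [-0.6, -0.1, -3.1]
grip_width: 0.0277
grip_force: 65.5
```

Tip 11 mm inside the well, no contact. Continue.

Emit:
{"op": "send_path", "data": {
  "plan": [
    [[0, 0, 0.01], [0, 0, 0]],
    [[0, 0, 0.018], [0, 0, 0]],
    [[0, 0, 0.023], [0, 0, 0]],
    [[0, 0, 0.026], [0, 0, 0]],
    [[0, 0, 0.027], [0, 0, 0]],
    [[0, 0, 0.027], [0, 0, 0]]
  ]
}}

```text
time: 17.6
eef_pos: [0.503, -0.1867, 0.1]
ee_rot: [-3.132, 0.245, 0.001]
ft_force: [-2.1, 1.0, 4.9]
grip_width: 0.027
grip_force: 66.9
```

Emit:
{"op": "send_path", "data": {
  "plan": [
    [[0, 0, -0.001], [0, 0, 0]],
    [[0, 0, -0.001], [0, 0, 0]]
  ]
}}

```text
time: 17.8
eef_pos: [0.5034, -0.1871, 0.1005]
ee_rot: [3.132, -0.245, 0.001]
ft_force: [0.2, 0.5, -2.6]
grip_width: 0.0272
grip_force: 65.6
```

Emit:
{"op": "send_path", "data": {
  "plan": [
    [[0, 0, 0], [0, 0, 0]],
    [[0, 0, 0], [0, 0, 0]],
    [[0, 0, 0], [0, 0, 0]],
    [[0, 0, 0], [0, 0, 0]],
    [[0, 0, 0], [0, 0, 0]]
  ],
  "jaw": 0.055
}}

```text
time: 18.3
eef_pos: [0.5033, -0.187, 0.1005]
ee_rot: [3.132, -0.245, 0.0]
ft_force: [0.6, 0.1, 0.8]
grip_width: 0.0552
grip_force: 0.0
```

Emit:
{"op": "send_path", "data": {
  "plan": [
    [[0, 0, -0.02], [0, 0, 0]],
    [[0, 0, -0.06], [0, 0, 0]],
    [[0, 0, -0.11], [0, 0, 0]],
    [[0, 0, -0.16], [0, 0, 0]],
    [[0, 0, -0.16], [0, 0, 0]],
    [[0, 0, -0.16], [0, 0, 0]]
  ]
}}

```text
time: 18.9
eef_pos: [0.504, -0.1873, 0.2619]
ee_rot: [3.13, -0.245, 0.005]
ft_force: [0.2, -0.5, 0.3]
grip_width: 0.0548
grip_force: 0.0
```

Run:
```python
from h import *
m,im=snap("wrist","w9"); hsv=cv2.cvtColor(im,cv2.COLOR_BGR2HSV); k=cv2.inRange(hsv,(5,190,120),(18,255,255))
s=r.read_state(); R=Ro.from_rotvec(s["ee_rot"]).as_matrix(); e=s["eef_pos"]; print(e,s["ft_force"])
T=lambda u,v,z:(R.T@(ray(m,(u,v),z)-e)).round(4)
for c in cv2.findContours(k,0,2)[0]:
    if cv2.contourArea(c)>150:
        x,y,w,h=cv2.boundingRect(c); print((x,y,w,h),T(x+w/2,y+h,.157),T(x,y+h,.157),T(x+w,y+h,.157))
print("expected handle px",proj(m,(.5035,-.1868,.157)),"rack c",proj(m,(.5044,-.186,.05)))
# black end cap
kb=cv2.inRange(hsv,(0,0,0),(180,255,70)); kb[:, :220]=0;kb[:,285:]=0;kb[230:]=0;kb[:150]=0
for c in cv2.findContours(kb,0,2)[0]:
    if cv2.contourArea(c)>60: q=cv2.minAreaRect(c); print("cap",q,T(*q[0],.158))
```

```text
[ 0.50293957 -0.18676491  0.26028414] [ 0.04863265  0.20369451 -0.39340004]
(253, 239, 24, 39) [-0.0771  0.0142  0.1033] [-0.0771  0.0035  0.1033] [-0.0771  0.0249  0.1033]
(230, 159, 38, 50) [-1.130e-02  1.000e-04  1.033e-01] [-0.0113 -0.0156  0.1033] [-0.0113  0.0158  0.1033]
(259, 34, 28, 32) [0.0984 0.0174 0.1033] [0.0984 0.0074 0.1033] [0.0984 0.0275 0.1033]
expected handle px [248.82586769 195.37217772] rack c [248.25410545 164.97424657]
cap ((249.0, 193.5), (26.0, 25.0), 0.0) [2.500e-03 1.000e-04 1.023e-01]
cap ((272.5, 165.0), (23.0, 26.0), 0.0) [0.026  0.0186 0.1023]
```

```bash
python3 -c "
from bench import r
print(r.sign_off())"
```

```text
the job is handed in; nothing more can be done
None
```

The job is handed in at about 19 s. The lag screw measured within about 0.5 mm of square and turned roughly 70° clockwise. The push was about 9–11 N while turning and briefly about 14 N while centring, and the driver is back upright on the floor of its rack well. I viewed 12 pictures, over the 10 allowed.

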